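# Find the spindle's flat and hold the centrifuge drive collar on it

### The arm

A 7-joint arm with a two-finger parallel gripper is mounted at the origin on the work surface. World frame = base frame: x ahead of the robot, y to its left, z up, the work surface at z = 0. Lengths are in m, angles in rad, forces in N, time in s.
With the tool pointing down it reaches from about 0.425 to 0.875 m from the base axis. Payload 4.7 kg.
Tool frame: the origin (TCP) lies where the fingers leave the gripper's body, on its centre line; the fingertips stand 70 mm ahead of it and the grasp point (between the pads) lies 51 mm ahead of it; z points along the fingers, y is the line along which they close (so a half turn about z gives the same grasp; the last joint's range is limited). The gripper opens to 87 mm and grips with 3 to 60 N. Pads are 19 mm wide; open, the fingers measure 117 mm over their backs; the gripper's body (75 mm by 190 mm) begins 51 mm behind the grasp point.
Start: joints at [-1.295, 0.321, -0.07, 1.45, 0.023, 1.371, -0.057], TCP at [0.168, 0.628, 0.292] pointing down, gripper open.
Joint ranges: [-2.86, 2.86], [-0.3, 2.09], [-1.38, 1.24], [0.06, 2.45], [-1.56, 4.7], [0.09, 2.05], [-2.69, 2.69]. Speed limits (rad/s): [2.57, 2.57, 3.14, 3.14, 3.14, 3.14, 3.14].

### API

Orientations are given as a rotation vector (axis times angle).
In Python, from bench import ctrl gives the robot as it stands.
- The arm moves only by the tool play_rows, never from a script. Its argument "increments" is a list that holds one entry, the list of rows, each a list of 7 numbers: the shift along the tool's x, y, z as a fraction of full scale, then the turn, a rotation vector about the tool's x, y, z as a fraction of full scale, then the gripper command: -1 is shut, 1 is fully open, values between are in proportion. A call has 1 to 8 rows; each row is the pose to reach, as a shift and turn from the pose commanded when the call began, along the tool's axes at that moment; what a row does not reach only later rows make up. Full scale, the value 1, is 0.1 m for a shift and 90 degrees for a turn. A row lasts 1/10 s, in which the tool goes at most 50 mm and 8.59 degrees, less where a joint would pass 70% of its speed; a pose out of reach is approached as far as the arm can. A call with a number of a shift or a turn outside -1 to 1 is refused whole. A call with a gripper value outside its range is refused whole. The fingers move at their own pace and stop on an object; "squeeze" is the grip in N (left out, the last holds). Time passes only in rows, so rows that repeat a pose let the fingers close. It gives the time, the measured TCP pose, the force, the opening and the grip force at its end, in the units of the state.
- ctrl.get_state(): the state, without advancing time (a new reading comes with each control period).
- ctrl.get_image(name): name is "side" or "top"; returns the picture (480x640x3 uint8, red, green, blue); there is no depth.
- ctrl.get_calibration(name): a dict with "vertical_fov" (degrees; the focal length in pixels is half the picture's height over the tangent of half this angle, whatever the lens; pixels are square), "cx", "cy" (the principal point, pixels), "R" (3x3) and "t" (3): a world point X has camera coordinates R X + t. Camera axes: x right, y down, z forward; pixel columns grow to the right and rows downward; lengths in m; the calibration is good to about 2 mm. A picture is of the moment at which its call begins. get_calibration takes no time and is no camera call.
- ctrl.close_job(): hands the job in; it is judged then, once.
The state is a dict: "time": time; "joint_positions": joint angles; "qd": joint speeds; "joint_torque": joint torques, N m; "position": TCP position; "tool_rot": TCP orientation; "ft_force": force on the tool from outside, world axes, zero at the start; "torque": the same for the moment, N m; "grip_width": opening from 0.0 (shut) to 1.0 (fully open); "grip_force": force on a finger pad.
Only numpy, scipy, OpenCV 4.12 (cv2) and the standard library are available. Lean on these libraries where they do the work, as an engineer would, in place of code of your own. Each camera call takes 0.05 s, during which the arm holds its last target. There are 200 camera calls.

### The job

The bench centrifuge stands open for service: take its bare upright spindle between the fingers and turn it until they are closed squarely on its set-screw flat and the flat faces the control-panel side. Then pick up the aluminium drive collar, keep it pins-up and ease it down over the spindle with its set screw pointing squarely at the flat, level with the middle of the flat, and finish holding it there without letting go, flat and screw still towards the panel, so that I can tighten the screw. Leave the vial, the rotor, the tube rack and the hex key alone.

Things in the scene. Friction and masses are not known exactly. Their poses are not given: they have to be found in the camera images.
- centrifuge: Opened bench centrifuge, fixed: white chassis 52 mm high with a sloping control panel (black knobs, red switch, 62 mm high) along one edge; on it a green motor 84 mm across, with a dark bearing boss on top that ends at 130 mm. Origin: on the bench right below the spindle's axis. x points level out through the panel edge (chassis reaches 178 mm that way, 120 mm back, 115 mm to each side), z up.
- spindle (a joint): Turn of the spindle about its upright axis, counter-clockwise from above positive; at 0 or +-6.283 the flat faces the panel along the centrifuge's x axis, at 3.142 away from it. Starts anywhere from 0.8 to 5.48, has no stops, turns against a light drag (0.04 N m) and stays where left. Between the fingers it is 13 mm across the flat, 16 mm elsewhere; pads nearly square to the flat pull it square.
- spindle_tip (a point): Middle of the spindle's upper end. The spindle is a dark upright steel shaft, 16 mm in diameter, on the centrifuge's axis, from the bearing boss (130 mm above the bench) to this end at 186 mm; its last 3 mm taper to 12 mm. From 142 mm up one side is ground flat.
- spindle_flat: The flat of the spindle, bright white-looking steel, 12 mm wide and 40 mm tall (142 to 182 mm above the bench). Origin: middle of the flat's face, 5 mm from the spindle's axis and 162 mm above the bench. Its x axis points straight out from the flat, z is up; it turns with the spindle.
- collar: Drive collar, loose, lying pins up: aluminium ring 38 mm in outer diameter, 22 mm tall, 18 mm bore right through (1 mm play all round on the spindle), about 90 g; on its upper face two brass pins, 6 mm tall, 14 mm either side of the axis along y. Origin: centre of its underside on the bore's axis. z up through the pins; x points along the set screw, out of the side.
- collar_screw (a point): Outer end of the collar's dark set screw (8 mm thick), 25.5 mm from the bore's axis along the collar's x axis and 11 mm above its underside; the screw sticks 6.5 mm out of the barrel, and a red line on the collar's upper face marks its side. The screw is backed out and leaves the bore free.
- vial: Closed vial with a green cap, 28 mm in diameter, 48 mm high, loose; to be left alone. Origin: centre of its underside.
- rotor: The centrifuge's aluminium rotor with six blue tube holes, 130 mm in diameter, 48 mm high, loose; to be left alone. Origin: centre of its underside.
- tube_rack: Blue rack 80 x 160 mm with purple-capped blood tubes, 98 mm high in all, loose; to be left alone. Origin: centre of its underside, long side along y.
- hex_key: T-handled hex key lying on the bench, 140 mm long with a red handle, 14 mm high; to be left alone. Origin: on the bench under its shank.
Not all that is in view belongs to the job. Leave any purple look-alike of the collar alone.

How it is judged:
By the outcome, as a careful person would: the job done as asked, in the order asked, and still so for the second after the job is handed in, while the arm keeps its last pose, push and grip.
It also fails if it takes over 61 s, if anything falls off the work surface, if the arm or the gripper's body presses on something with over 40 N, if the wrist force passes 120 N, or if a joint passes its speed limit or range.

## Working session

There is one attempt and no reset: what is moved stays moved. The work goes in short steps, Python scripts to look and compute and a tool call to move; the robot and the scene stay as the last step left them, time stands still between calls to the robot, and variables do not carry over. Pictures are saved under pics/ and viewed, at most 10 in all, crops included, and the job is handed in when it is done.

Besides the shell and the picture viewer there is one more tool, called after "Request:" by a JSON object that holds its "op" and its "data", one argument or row to a line. play_rows: Moves the arm, as the interface text tells. Shift numbers are shares of 0.1 m and turn numbers shares of 90 degrees, none past 1 either way. Its arguments: {"type":"object","properties":{"increments":{"type":"array"},"squeeze":{"type":"number"}},"required":["increments"]}

```bash
mkdir -p pics && ls
python3 - <<'E'
from bench import ctrl
import cv2
s=ctrl.get_state()
print({k:s[k] for k in("time","position","tool_rot","grip_width","ft_force")})
for n in("side","top"):
    cv2.imwrite(f"pics/{n}0.png",ctrl.get_image(n)[:,:,::-1]); print(n,ctrl.get_calibration(n))
E
```

```text
pics
{'time': 0.0, 'position': array([0.16816253, 0.62742341, 0.29114396]), 'tool_rot': array([-4.09991299e-01, -3.11459616e+00,  3.07635693e-03]), 'grip_width': 0.9984642795723081, 'ft_force': array([ 0.03643752,  0.87591302, -0.64936964])}
side {'vertical_fov': 55.9049444589974, 'cx': 322.93843881404297, 'cy': 243.64997440452706, 'R': array([[-0.86868566, -0.49528649, -0.00874724],
       [-0.28456847,  0.51340433, -0.8095905 ],
       [ 0.40547011, -0.70079047, -0.5869299 ]]), 't': array([0.43418369, 0.35290546, 0.59100287])}
top {'vertical_fov': 50.06448226891971, 'cx': 312.00401955150056, 'cy': 227.52107312492734, 'R': array([[ 0.0383905 , -0.99925007,  0.00504641],
       [-0.97544095, -0.03857095, -0.21685764],
       [ 0.21688966,  0.0034028 , -0.97619019]]), 't': array([-0.15813783,  0.61570346,  1.02068846])}
```

View pics/top0.png

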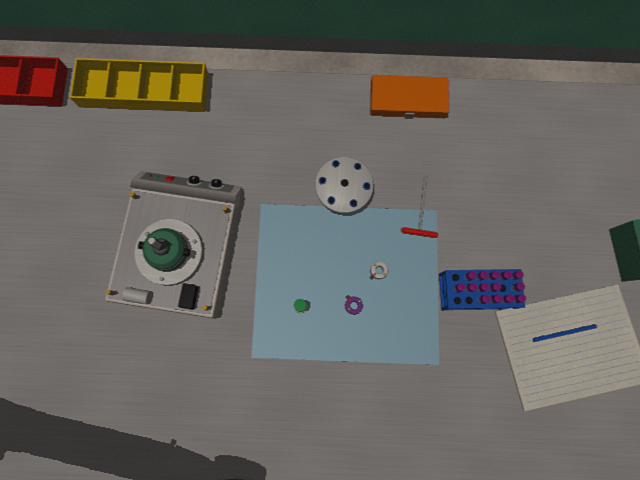

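View pics/side0.png

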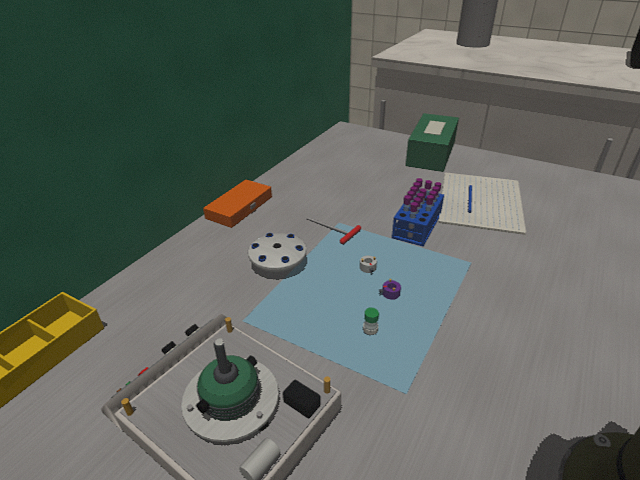

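The silver ring at top (379,270) / side (368,264) fits the aluminium collar. The ring at top (354,305) / side (391,289) is the purple look-alike. I'll confirm this in an enlarged composite that also shows the spindle.

```bash
cat > h.py <<'E'
import numpy as np, cv2
from scipy.spatial.transform import Rotation as Ro
from bench import ctrl
CAL={n:ctrl.get_calibration(n) for n in("side","top")}
def F(c): return 240/np.tan(np.radians(c["vertical_fov"]/2))
def proj(n,X):
    c=CAL[n]; p=np.atleast_2d(X)@np.array(c["R"]).T+c["t"]
    return F(c)*p[:,:2]/p[:,2:]+[c["cx"],c["cy"]]
def ray(n,uv):
    c=CAL[n]; d=np.c_[(np.atleast_2d(uv)-[c["cx"],c["cy"]])/F(c),np.ones(len(np.atleast_2d(uv)))]@np.array(c["R"])
    return -np.array(c["R"]).T@c["t"],d
def onplane(n,uv,z):
    o,d=ray(n,uv); return o+d*((z-o[2])/d[:,2])[:,None]
def crop(img,u,v,w=50,h=37,k=8):
    u,v=int(u-w/2),int(v-h/2); u=max(u,0);v=max(v,0)
    return cv2.resize(img[v:v+h,u:u+w,::-1],(w*k,h*k),interpolation=cv2.INTER_CUBIC)
E
python3 - <<'E'
from h import *
t,s=ctrl.get_image("top"),ctrl.get_image("side")
np.save("t0.npy",t);np.save("s0.npy",s)
a=np.hstack([crop(t,379,270),crop(s,368,264)]);b=np.hstack([crop(t,162,246),crop(s,224,360)])
cv2.imwrite("pics/crop1.png",np.vstack([a,b]))
for n,c,s_ in(("top",(379,270),"collar"),("side",(368,264),"collar")): print(n,onplane(n,c,.022))
print(onplane("top",(152,242),.186),onplane("side",(220,343),.186))
E
```

```text
top [[ 0.54293321 -0.2828792   0.022     ]]
side [[ 0.53925035 -0.26753963  0.022     ]]
[[0.55566832 0.16319805 0.186     ]] [[0.55720234 0.16739731 0.186     ]]
```

View pics/crop1.png

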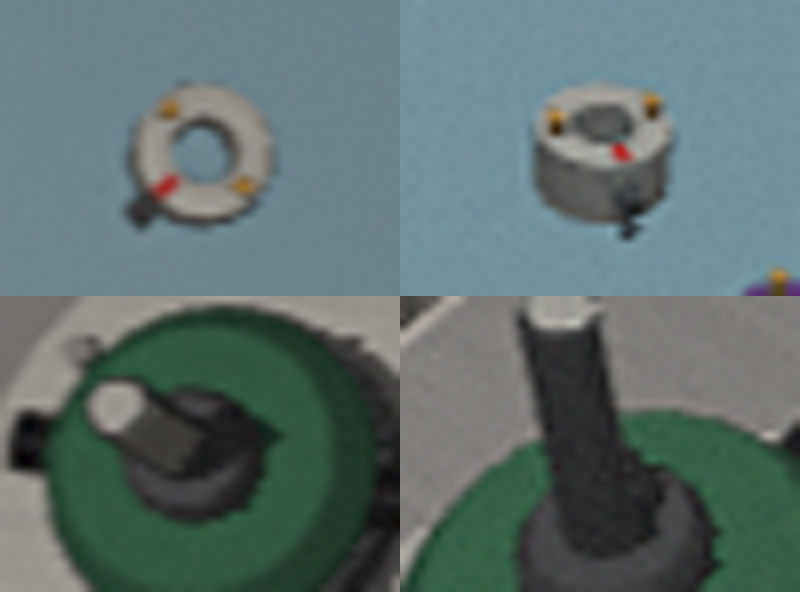

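The collar is confirmed: aluminium, brass pins, and a red mark and dark screw towards image lower-left in the top view. The flat isn't obviously visible in either view. I'll stretch the contrast on averaged frames, and measure the collar and chassis.

Run:
```python
from h import *
t=np.mean([ctrl.get_image("top").astype(float) for _ in range(6)],0);s=np.mean([ctrl.get_image("side").astype(float) for _ in range(6)],0)
np.save("t1.npy",t);np.save("s1.npy",s)
st=lambda i:np.clip((i-20)*2.2,0,255).astype(np.uint8)
a=crop(st(t),158,246,32,48,12);b=crop(st(s),224,360,32,48,12)
cv2.imwrite("pics/crop2.png",np.hstack([a,b]))
# expected pixel outline of axis guess for reference
for n in("top","side"):
    print(n,[proj(n,[[.556,.165,z]]).round(1).tolist()[0] for z in(.186,.182,.142,.130)])
# collar: silver mask
for n,im,c in(("top",t,(379,270)),("side",s,(368,264))):
    h=cv2.cvtColor(im.astype(np.uint8),cv2.COLOR_RGB2HSV); u,v=c
    m=np.zeros(h.shape[:2],np.uint8); m[v-15:v+15,u-17:u+17]=1
    R,G,B=[im[...,i] for i in range(3)]
    for nm,mask in(("silver",(B-R<6)&(R>100)&(abs(R-G)<25)),("red",(R>120)&(G<80)),("brass",(R>120)&(B<90)&(G>90)),("dark",(R<60)&(B<75))):
        ys,xs=np.where(mask&(m>0)); 
        if len(xs): print(n,nm,len(xs),xs.mean().round(2),ys.mean().round(2),xs.min(),xs.max(),ys.min(),ys.max())
        if nm=="brass":
            k,l,stt,ce=cv2.connectedComponentsWithStats((mask&(m>0)).astype(np.uint8)); print(ce[1:].round(2).tolist())
        if nm=="silver":
            cs,_=cv2.findContours((mask&(m>0)).astype(np.uint8),cv2.RETR_EXTERNAL,cv2.CHAIN_APPROX_NONE); print(cv2.fitEllipse(max(cs,key=cv2.contourArea)))
```

```text
top [[151.1, 241.8], [151.7, 242.2], [157.8, 246.1], [159.6, 247.2]]
side [[221.9, 342.1], [222.3, 344.2], [226.4, 364.1], [227.6, 369.8]]
top silver 154 379.1 269.06 371 387 262 277
((379.0281066894531, 269.0574645996094), (15.078134536743164, 16.201271057128906), 105.49069213867188)
top red 5 374.2 274.0 373 375 273 275
top brass 7 379.86 270.86 374 385 264 274
[[374.5, 264.0], [374.0, 273.0], [384.0, 273.75]]
top dark 9 372.33 275.78 370 379 266 278
side silver 99 368.11 260.33 360 376 256 265
((368.0473327636719, 260.35552978515625), (9.70787525177002, 16.120771408081055), 89.85720825195312)
side red 3 370.33 263.67 370 371 263 264
side brass 2 368.0 258.0 362 374 257 259
[[374.0, 257.0], [362.0, 259.0]]
side dark 12 371.17 271.17 370 373 269 274
```

View pics/crop2.png

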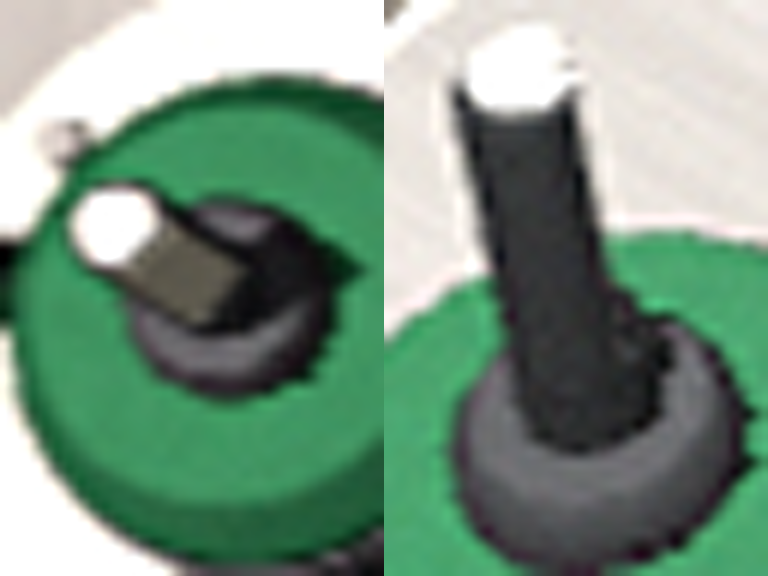

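The brownish rectangle in the top view is the flat, in shade. Its lower edge runs from about (162.8,244.1) to (159.1,249.1) in image pixels. From that I can get the flat's direction. I also need the chassis axis and the collar pose.

Run:
```python
from h import *
t=np.load("t1.npy");s=np.load("s1.npy")
P=onplane("top",[(162.3,243.6),(158.6,248.6)],.142);d=P[1]-P[0];print("chord",P.round(4).tolist(),np.linalg.norm(d)*1e3)
n=np.array([d[1],-d[0]]); n*=np.sign(n@[-.17,-.3]); print("flat normal deg",np.degrees(np.arctan2(n[1],n[0])))
# flat colour mask
R,G,B=[t[...,i] for i in range(3)]
print(t[240:252,148:168].mean(-1).round().astype(int))
m=((R-B>7)&(abs(R-G)<8)&(R>35)&(R<110)).astype(np.uint8); M=np.zeros_like(m); M[238:252,148:168]=1; m&=M
print(m[238:252,148:168])
pts=np.argwhere(m)[:,::-1].astype(np.float32); print(cv2.minAreaRect(pts),pts.mean(0))
# tip
tip=((R>150)&(abs(R-B)<40)); tip[:, :]&=True
for nm,im,(u,v) in(("top",t,(151,241)),("side",s,(221,343))):
    w=np.zeros(im.shape[:2]); g=im.min(-1); 
    sub=g[v-8:v+8,u-9:u+9]; print(nm); print(sub.round().astype(int))
# boss centre/green motor ellipse
for n,im in(("top",t),("side",s)):
    R,G,B=[im[...,i] for i in range(3)]
    m=((G>R*1.5)&(G>B*1.15)&(G>45)).astype(np.uint8); m[:200]=0; m[:,290:]=0
    cs,_=cv2.findContours(m,cv2.RETR_EXTERNAL,cv2.CHAIN_APPROX_NONE);c=max(cs,key=cv2.contourArea);print(n,cv2.fitEllipse(c),cv2.boundingRect(c))
# chassis white mask top
R,G,B=[t[...,i] for i in range(3)]
hsv=cv2.cvtColor(t.astype(np.uint8),cv2.COLOR_RGB2HSV)
c=crop(t.astype(np.uint8),175,245,160,160,5); cv2.imwrite("pics/ch.png",c[:600,:])
```

```text
chord [[0.5612, 0.1568, 0.142], [0.5511, 0.163, 0.142]] 11.907188736350122
flat normal deg -121.33768725355657
[[123 152 150 148 149 153 128  77  48  28  38  58  68  68  68  65  49  32
   36  54]
 [116 151 151 148 151 148 112  70  68  47  33  33  50  64  68  56  36  29
   27  33]
 [ 92 134 153 154 147 111  70  66  60  58  54  41  30  31  37  35  32  31
   28  28]
 [ 63 101 142 148 112  69  64  59  58  58  59  58  51  36  26  30  32  33
   31  30]
 [ 60  53  58  65  70  67  58  57  58  59  59  60  60  52  39  28  33  32
   31  29]
 [ 67  65  54  44  49  57  58  59  59  58  59  60  57  45  30  29  30  34
   32  31]
 [ 68  67  67  58  48  46  53  58  59  60  60  59  51  35  28  27  32  31
   32  34]
 [ 66  68  68  62  57  53  46  49  57  58  60  52  37  30  27  26  30  34
   44  43]
 [ 66  66  67  67  60  59  66  55  44  51  61  49  32  31  26  31  38  53
   57  40]
 [ 65  66  67  67  59  58  67  66  62  50  37  30  29  32  35  54  69  65
   52  37]
 [ 68  66  67  66  61  55  61  68  68  67  62  58  62  69  69  69  67  56
   40  34]
 [ 67  67  67  67  66  58  53  62  69  70  68  68  69 
[... 2720 characters left out ...]
128 104  56  50  71  88  96  87  81  70  48  41 105 126 122 122 123 120]
 [128 104  59  40  45  52  55  53  48  44  40  30  94 124 121 121 121 122]
 [127 114  70  38  48  48  48  47  46  41  41  32  76 114 123 120 120 120]
 [124 129  88  33  42  44  46  45  43  44  40  36  66 112 125 119 121 120]
 [123 129  94  44  43  46  41  44  45  42  41  35  58 109 128 124 120 120]
 [122 128 104  55  39  43  44  45  45  46  40  37  35 103 127 124 123 121]]
top ((163.0148162841797, 248.35189819335938), (38.124061584472656, 40.50336837768555), 52.577396392822266) (143, 229, 41, 40)
side ((69.58976745605469, 246.0509490966797), (107.07476806640625, 243.87533569335938), 71.50300598144531) (0, 200, 213, 130)
```

```bash
python3 -c "
import cv2;print(cv2.imread('pics/ch.png').shape)
import numpy as np
t=np.load('t1.npy').astype(np.uint8)
c=cv2.resize(t[165:325,95:255,::-1],(600,600),interpolation=cv2.INTER_CUBIC);cv2.imwrite('pics/ch.png',c)"
```

```text
(600, 800, 3)
```

View pics/ch.png

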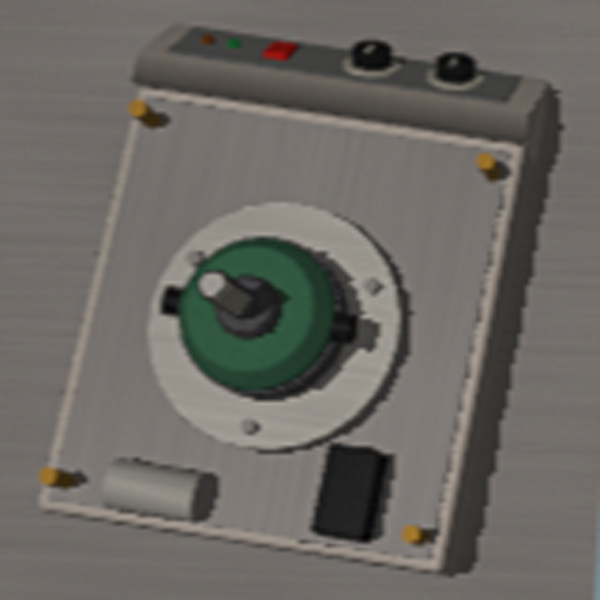

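The panel (red switch, knobs) is along the upper edge of this crop. The rim runs from (145,92) to (42,505) on the left and (520,148) to (440,568) on the right. The flat faces lower-right, about -121° in the world frame. Next, exact numbers for the panel direction, spindle axis and collar.

Run:
```python
from h import *
t=np.load("t1.npy");s=np.load("s1.npy");g=t.mean(-1)
def ridge(p,q,w=4,N=60):
    # subpixel bright ridge along line p-q
    p,q=np.array(p,float),np.array(q,float);d=(q-p)/np.linalg.norm(q-p);n=np.array([-d[1],d[0]])
    off=np.linspace(-w,w,33);out=[]
    for a in np.linspace(.08,.92,N):
        c=p+(q-p)*a;xy=(c+off[:,None]*n).astype(np.float32)
        v=cv2.remap(g.astype(np.float32),xy[:,0].reshape(1,-1),xy[:,1].reshape(1,-1),cv2.INTER_LINEAR)[0]
        k=v.argmax(); out.append(c+off[k]*n)
    vx,vy,x,y=cv2.fitLine(np.array(out,np.float32),cv2.DIST_HUBER,0,.01,.01).ravel()
    return np.array([[x,y],[x+40*vx,y+40*vy]])
f=lambda x,y:(95+x*160/600-.4,165+y*160/600-.4)
L={"left":ridge(f(145,92),f(42,505)),"right":ridge(f(520,148),f(440,568)),"back":ridge(f(42,505),f(440,568)),"front":ridge(f(145,92),f(520,148))}
W={}
for k,v in L.items():
    w=onplane("top",v,.052);d=w[1]-w[0];W[k]=(w[0,:2],d[:2]/np.linalg.norm(d[:2]));print(k,v[0].round(1),np.degrees(np.arctan2(d[1],d[0])).round(2)%180,w[0].round(4))
a=np.mean([(np.degrees(np.arctan2(*W[k][1][::-1]))+90)%180-90 for k in("left","right")]);b=np.mean([np.degrees(np.arctan2(*W[k][1][::-1]))%180-90 for k in("back","front")])
print("panel dir",a,b)
th=np.radians((a+b)/2);ex=np.array([np.cos(th),np.sin(th)]);ey=np.array([-ex[1],ex[0]])
print("y coord",[W[k][0]@ey for k in("left","right")],"x",W["back"][0]@ex,W["front"][0]@ex)
yc=np.mean([W[k][0]@ey for k in("left","right")]);xb=W["back"][0]@ex+.119
print("axis from chassis",(xb*ex+yc*ey).round(4))
for n,im,uv in(("top",t,(150,241)),("side",s,(220,343))):
    u,v=uv;m=im.min(-1);thr=100 if n=="top" else 136
    sub=m[v-6:v+7,u-6:u+7]>thr; ys,xs=np.where(sub)
    print(n,"tip",xs.mean()+u-6,ys.mean()+v-6,len(xs))
# collar
print("collar c",onplane("top",(379.03,269.06),.022),onplane("side",(368.05,260.36),.022))
pt=onplane("top",[(374.5,264),(384,273.75)],.028);d=pt[1]-pt[0];print("pins",pt,np.linalg.norm(d),np.degrees(np.arctan2(d[1],d[0]))%180)
pt=onplane("side",[(374,257),(362,259)],.028);d=pt[1]-pt[0];print("pins",pt,np.linalg.norm(d),np.degrees(np.arctan2(d[1],d[0]))%180)
print("screw",onplane("top",(372.3,276.2),.013),onplane("side",(371.2,270.5),.012))
print("vial",onplane("top",(301,306),.048))
```

```text
left [117.7 250.9] 173.29 [0.5578 0.2766 0.052 ]
right [222.  257.3] 173.2 [0.5527 0.0544 0.052 ]
back [162.6 307.7] 83.31 [0.4423 0.1693 0.052 ]
front [183.2 196.7] 83.3 [0.6824 0.1486 0.052 ]
panel dir -6.75522097643956 -6.694913373576021
y coord [np.float64(0.34005725859828073), np.float64(0.11872482611909675)] x 0.41946509714284946 0.6603382478519344
axis from chassis [0.5616 0.1648]
top tip 149.37777777777777 239.42222222222222 45
side tip 218.62790697674419 341.4186046511628 43
collar c [[ 0.54499063 -0.28292358  0.022     ]] [[ 0.54461029 -0.27925053  0.022     ]]
pins [[ 0.55477172 -0.27221896  0.028     ]
 [ 0.53436423 -0.29295741  0.028     ]] 0.02909551104782117 45.460857147926674
pins [[ 0.53528179 -0.28936427  0.028     ]
 [ 0.5552134  -0.27010949  0.028     ]] 0.027713098240713215 44.010481585881074
screw [[ 0.53001972 -0.26956864  0.013     ]] [[ 0.5284721  -0.26200647  0.012     ]]
vial [[ 0.45726284 -0.11746284  0.048     ]]
```

```bash
cat >> h.py <<'E'
def yaw(s):
    y=Ro.from_rotvec(s["tool_rot"]).as_matrix(); return np.degrees(np.arctan2(y[1,1],y[0,1])),np.degrees(np.arccos(np.clip(-y[2,2],-1,1)))
def plan(p1,psi1,n,dpsi=None):
    """n calls, each one pose repeated; numbers in tool axes, full-scale shares"""
    s=ctrl.get_state();p=np.array(s["position"]);psi,tilt=yaw(s)
    dp=(psi1-psi if dpsi is None else dpsi);d=(np.array(p1)-p)/n
    print("now",p.round(4),"psi %.2f tilt %.2f t %.2f"%(psi,tilt,s["time"]),"f",s["ft_force"].round(2),"tq",s["torque"].round(2),"w %.4f gf %.1f"%(s["grip_width"],s["grip_force"]),"j7 %.2f"%s["joint_positions"][6])
    for i in range(n):
        a=np.radians(psi+dp*i/n+90);b=np.radians(psi+dp*i/n)
        print(i,np.round([(d[0]*np.cos(a)+d[1]*np.sin(a))*10,(d[0]*np.cos(b)+d[1]*np.sin(b))*10,-d[2]*10,-dp/n/90],4).tolist())
E
python3 -c "
from h import *
plan([.56,.1655,.291],-121.3,6,-121.3-75)"
```

```text
now [0.1682 0.6279 0.2923] psi 75.00 tilt 0.01 t 0.80 f [0.27 0.27 0.09] tq [-0.01 -0.02  0.03] w 1.0044 gf 0.0 j7 -0.06
0 [-0.8301, -0.5754, 0.0022, 0.3635]
1 [-1.0094, -0.0355, 0.0022, 0.3635]
2 [-0.8684, 0.5157, 0.0022, 0.3635]
3 [-0.4519, 0.9033, 0.0022, 0.3635]
4 [0.108, 1.0042, 0.0022, 0.3635]
5 [0.6336, 0.7866, 0.0022, 0.3635]
```

Request:
{"op": "play_rows", "data": {
  "increments": [
    [[-0.83,-0.575,0,0,0,0.364,1],[-0.83,-0.575,0,0,0,0.364,1],[-0.83,-0.575,0,0,0,0.364,1],[-0.83,-0.575,0,0,0,0.364,1],[-0.83,-0.575,0,0,0,0.364,1]]
  ]
}}

```text
time: 1.3
position: [0.2339, 0.5506, 0.2926]
tool_rot: [-1.273, -2.872, -0.001]
ft_force: [-0.1, 0.4, -0.2]
grip_width: 1.0
grip_force: 0.0
```

Request:
{"op": "play_rows", "data": {
  "increments": [
    [[-1.0,-0.035,0,0,0,0.364,1],[-1.0,-0.035,0,0,0,0.364,1],[-1.0,-0.035,0,0,0,0.364,1],[-1.0,-0.035,0,0,0,0.364,1],[-1.0,-0.035,0,0,0,0.364,1]]
  ]
}}

```text
time: 1.8
position: [0.2981, 0.4745, 0.2924]
tool_rot: [-2.027, -2.4, -0.0]
ft_force: [-0.6, 0.5, -0.5]
grip_width: 1.003
grip_force: 0.0
```

Request:
{"op": "play_rows", "data": {
  "increments": [
    [[-0.87,0.515,0,0,0,0.364,1],[-0.87,0.515,0,0,0,0.364,1],[-0.87,0.515,0,0,0,0.364,1],[-0.87,0.515,0,0,0,0.364,1],[-0.87,0.515,0,0,0,0.364,1]]
  ]
}}

```text
time: 2.3
position: [0.3631, 0.3974, 0.2923]
tool_rot: [-2.62, -1.734, -0.0]
ft_force: [-0.2, 0.6, 0.2]
grip_width: 0.996
grip_force: 0.0
```

```bash
python3 -c "
from h import *
s=ctrl.get_state();plan([.56,.1655,.291],-121.3,3,-121.3-yaw(s)[0])"
```

```text
now [0.3631 0.3974 0.2923] psi -23.01 tilt 0.01 t 2.30 f [-0.17  0.58  0.2 ] tq [-0.12  0.09  0.03] w 0.9958 gf 0.0 j7 -1.26
0 [-0.4549, 0.9062, 0.0044, 0.364]
1 [0.1078, 1.0082, 0.0044, 0.364]
2 [0.6363, 0.7895, 0.0044, 0.364]
```

Request:
{"op": "play_rows", "data": {
  "increments": [
    [[-0.455,0.905,0,0,0,0.364,1],[-0.455,0.905,0,0,0,0.364,1],[-0.455,0.905,0,0,0,0.364,1],[-0.455,0.905,0,0,0,0.364,1],[-0.455,0.905,0,0,0,0.364,1]]
  ]
}}

```text
time: 2.8
position: [0.4282, 0.32, 0.2922]
tool_rot: [3.002, 0.927, -0.0]
ft_force: [-0.8, -0.2, 0.4]
grip_width: 1.003
grip_force: 0.0
```

Request:
{"op": "play_rows", "data": {
  "increments": [
    [[0.11,1.0,0,0,0,0.364,1],[0.11,1.0,0,0,0,0.364,1],[0.11,1.0,0,0,0,0.364,1],[0.11,1.0,0,0,0,0.364,1],[0.11,1.0,0,0,0,0.364,1]]
  ]
}}

```text
time: 3.3
position: [0.4932, 0.2434, 0.2921]
tool_rot: [3.141, 0.044, -0.0]
ft_force: [0.2, 0.9, -0.4]
grip_width: 1.002
grip_force: 0.0
```

Request:
{"op": "play_rows", "data": {
  "increments": [
    [[0.635,0.79,0,0,0,0.364,1],[0.635,0.79,0,0,0,0.364,1],[0.635,0.79,0,0,0,0.364,1],[0.635,0.79,0,0,0,0.364,1],[0.635,0.79,0,0,0,0.364,1]]
  ]
}}

```text
time: 3.8
position: [0.5584, 0.1659, 0.292]
tool_rot: [3.026, -0.843, -0.001]
ft_force: [-0.3, 0.7, 0.1]
grip_width: 1.0
grip_force: 0.0
```

Run:
```python
from h import *
plan([.56,.1655,.216],-121.3,1)
t=ctrl.get_image("top");s=ctrl.get_image("side")
cv2.imwrite("pics/over.png",np.hstack([crop(t,155,245,66,66,6),crop(s,225,340,66,66,6)]))
```

```text
now [0.5584 0.1659 0.292 ] psi -121.12 tilt 0.03 t 3.80 f [-0.3   0.67  0.06] tq [-0.01  0.16 -0.01] w 1.0003 gf 0.0 j7 -2.36
0 [0.0157, -0.0046, 0.7599, 0.002]
```

View pics/over.png

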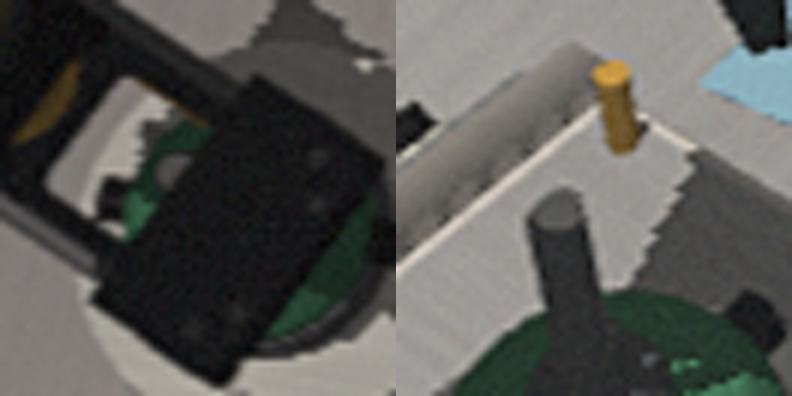

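```bash
python3 -c "
from h import *
print(onplane('side',[(218.0,341.0)],.186))"
```

```text
[[0.5617496  0.16601207 0.186     ]]
```

Request:
{"op": "play_rows", "data": {
  "increments": [
    [[0.015,-0.005,0.2,0,0,0,1],[0.015,-0.005,0.45,0,0,0,1],[0.015,-0.005,0.76,0,0,0,1],[0.015,-0.005,0.76,0,0,0,1]]
  ]
}}

```text
time: 4.3
position: [0.5572, 0.1651, 0.2123]
tool_rot: [3.021, -0.844, -0.01]
ft_force: [-1.5, 0.3, -1.0]
grip_width: 1.002
grip_force: 0.0
```

Request:
{"op": "play_rows", "data": {
  "increments": [
    [[0,0,0,0,0,0,-0.3],[0,0,0,0,0,0,-0.3],[0,0,0,0,0,0,-0.3],[0,0,0,0,0,0,-0.3],[0,0,0,0,0,0,-0.3]]
  ],
  "squeeze": 5
}}

```text
time: 4.8
position: [0.5604, 0.1649, 0.217]
tool_rot: [-3.022, 0.854, -0.001]
ft_force: [-0.1, 0.7, 0.1]
grip_width: 0.63
grip_force: 0.0
```

```bash
python3 -c "
from h import *
plan([.56,.1655,.216],-121.3,1)"
```

```text
now [0.5604 0.1649 0.217 ] psi -121.54 tilt 0.08 t 4.80 f [-0.13  0.74  0.07] tq [ 0.    0.15 -0.03] w 0.6298 gf 0.0 j7 -2.33
0 [-0.0071, -0.003, 0.0104, -0.0027]
```

Request:
{"op": "play_rows", "data": {
  "increments": [
    [[0,0,0,0,0,0,-1],[0,0,0,0,0,0,-1],[0,0,0,0,0,0,-1],[0,0,0,0,0,0,-1],[0,0,0,0,0,0,-1],[0,0,0,0,0,0,-1],[0,0,0,0,0,0,-1],[0,0,0,0,0,0,-1]]
  ]
}}

```text
time: 5.6
position: [0.5608, 0.166, 0.2164]
tool_rot: [-3.021, 0.852, -0.003]
ft_force: [4.5, 3.7, -3.4]
grip_width: 0.153
grip_force: 5.0
```

```bash
python3 -c "
from h import *
plan([.56,.1655,.216],-121.3,1)
s=ctrl.get_state();print('width mm',s['grip_width']*87);a=np.radians(yaw(s)[0]);print('force along y,x',s['ft_force'][0]*np.cos(a)+s['ft_force'][1]*np.sin(a),-s['ft_force'][0]*np.sin(a)+s['ft_force'][1]*np.cos(a))"
```

```text
now [0.5608 0.166  0.2164] psi -121.51 tilt 0.15 t 5.60 f [ 4.51  3.73 -3.37] tq [ 0.84 -0.68 -0.01] w 0.1534 gf 5.0 j7 -2.33
0 [-0.0039, 0.008, 0.0037, -0.0023]
width mm 13.34701405440588
force along y,x -5.537686673496193 1.895425292587985
```

Request:
{"op": "play_rows", "data": {
  "increments": [
    [[0,-0.012,0,0,0,0,-1],[0,-0.012,0,0,0,0,-1],[0,-0.012,0,0,0,0,-1],[0,-0.012,0,0,0,0,-1]]
  ],
  "squeeze": 20
}}

```text
time: 6.0
position: [0.5609, 0.1661, 0.2163]
tool_rot: [-3.023, 0.854, -0.0]
ft_force: [2.8, 2.7, -1.2]
grip_width: 0.153
grip_force: 20.0
```

```bash
cat >> h.py <<'E'
def show():
    s=ctrl.get_state();a=np.radians(yaw(s)[0]);f=s["ft_force"]
    print("t %.2f"%s["time"],"p",s["position"].round(4),"psi %.2f tilt %.2f"%yaw(s),"width mm %.2f gf %.1f"%(s['grip_width']*87,s["grip_force"]),"F tool x %.2f y %.2f worldz %.2f"%(-f[0]*np.sin(a)+f[1]*np.cos(a),f[0]*np.cos(a)+f[1]*np.sin(a),f[2]),"tq",s["torque"].round(2),"j7 %.2f"%s["joint_positions"][6])
E
python3 -c "
from h import *
show()"
```

```text
t 6.00 p [0.5609 0.1661 0.2163] psi -121.55 tilt 0.04 width mm 13.27 gf 20.0 F tool x 1.01 y -3.77 worldz -1.22 tq [ 0.6  -0.41 -0.  ] j7 -2.33
```

Request:
{"op": "play_rows", "data": {
  "increments": [
    [[0,0,0,0,0,-0.08,-1],[0,0,0,0,0,-0.16,-1],[0,0,0,0,0,-0.24,-1],[0,0,0,0,0,-0.32,-1],[0,0,0,0,0,-0.4,-1],[0,0,0,0,0,-0.48,-1],[0,0,0,0,0,-0.56,-1],[0,0,0,0,0,-0.64,-1]]
  ],
  "squeeze": 30
}}

```text
time: 6.8
position: [0.5599, 0.1656, 0.2163]
tool_rot: [-3.059, -0.716, 0.004]
ft_force: [-1.3, 2.2, 1.1]
grip_width: 0.144
grip_force: 30.0
```

```bash
python3 -c "
from h import *
show()"
```

```text
t 6.80 p [0.5599 0.1656 0.2163] psi -63.66 tilt 0.13 width mm 12.51 gf 30.0 F tool x -0.23 y -2.52 worldz 1.05 tq [ 0.34  0.3  -0.03] j7 -1.35
```

Request:
{"op": "play_rows", "data": {
  "increments": [
    [[0,0,0,0,0,-0.09,-1],[0,0,0,0,0,-0.18,-1],[0,0,0,0,0,-0.27,-1],[0,0,0,0,0,-0.36,-1],[0,0,0,0,0,-0.45,-1],[0,0,0,0,0,-0.54,-1],[0,0,0,0,0,-0.632,-1],[0,0,0,0,0,-0.632,-1]]
  ]
}}

```text
time: 7.6
position: [0.5597, 0.1645, 0.2163]
tool_rot: [-2.354, -2.079, 0.005]
ft_force: [-3.3, -0.4, 2.6]
grip_width: 0.146
grip_force: 29.8
```

Request:
{"op": "play_rows", "data": {
  "increments": [
    [[0,0,0,0,0,0,-1],[0,0,0,0,0,0,-1],[0,0,0,0,0,0,-1],[0,0,0,0,0,0,-1]]
  ]
}}

```text
time: 8.0
position: [0.5598, 0.1646, 0.2163]
tool_rot: [-2.357, -2.076, 0.005]
ft_force: [-5.5, -2.6, 5.3]
grip_width: 0.148
grip_force: 29.8
```

Run:
```python
from h import *
show()
s=ctrl.get_image("side");t=ctrl.get_image("top")
np.save("s2.npy",s)
```

```text
t 8.00 p [0.5598 0.1646 0.2163] psi -7.27 tilt 0.20 width mm 12.83 gf 29.8 F tool x -3.22 y -5.11 worldz 5.29 tq [-0.59  1.11  0.05] j7 -0.39
```

Request:
{"op": "play_rows", "data": {
  "increments": [
    [[-0.015,-0.025,-0.01,0,0,-0.006,-1],[-0.015,-0.025,-0.01,0,0,-0.006,-1],[-0.015,-0.025,-0.01,0,0,-0.006,-1],[-0.015,-0.025,-0.01,0,0,-0.006,-1]]
  ]
}}

```text
time: 8.5
position: [0.5593, 0.1644, 0.2164]
tool_rot: [2.345, 2.087, 0.004]
ft_force: [5.6, 0.8, -7.3]
grip_width: 0.143
grip_force: 29.8
```

```bash
python3 -c "
from h import *
show()"
```

```text
t 8.50 p [0.5593 0.1644 0.2164] psi -6.66 tilt 0.19 width mm 12.43 gf 29.8 F tool x 1.44 y 5.50 worldz -7.34 tq [ 0.12 -1.02 -0.04] j7 -0.38
```

Request:
{"op": "play_rows", "data": {
  "increments": [
    [[0.0,0.012,0.005,0,0,0,-1],[0.0,0.012,0.005,0,0,0,-1],[0.0,0.012,0.005,0,0,0,-1]]
  ],
  "squeeze": 20
}}

```text
time: 8.8
position: [0.5595, 0.1644, 0.2163]
tool_rot: [2.345, 2.09, 0.0]
ft_force: [2.7, 1.3, -5.9]
grip_width: 0.15
grip_force: 19.8
```

```bash
python3 -c "
from h import *
show()"
```

```text
t 8.80 p [0.5595 0.1644 0.2163] psi -6.57 tilt 0.03 width mm 13.07 gf 19.8 F tool x 1.58 y 2.52 worldz -5.91 tq [ 0.02 -0.62 -0.05] j7 -0.38
```

Request:
{"op": "play_rows", "data": {
  "increments": [
    [[0,0,0,0,0,0,0.4],[0,0,0,0,0,0,0.4],[0,0,0,0,0,0,0.4],[0,0,0,0,0,0,0.4],[0,0,0,0,0,0,0.4],[0,0,-0.2,0,0,0,0.4],[0,0,-0.5,0,0,0,0.4],[0,0,-0.8,0,0,0,0.4]]
  ]
}}

```text
time: 9.6
position: [0.5589, 0.1643, 0.2974]
tool_rot: [-2.344, -2.091, 0.002]
ft_force: [0.6, 0.7, 0.0]
grip_width: 0.686
grip_force: 0.0
```

```bash
python3 -c "
from h import *
show()
s=ctrl.get_state()
plan([.5447,-.2815,.29],44.8,5)"
```

```text
t 9.60 p [0.5589 0.1643 0.2974] psi -6.54 tilt 0.07 width mm 59.66 gf 0.0 F tool x 0.80 y 0.53 worldz 0.04 tq [-0.16 -0.    0.01] j7 -0.40
now [0.5589 0.1643 0.2974] psi -6.54 tilt 0.07 t 9.60 f [0.61 0.74 0.04] tq [-0.16 -0.    0.01] w 0.6858 gf 0.0 j7 -0.40
0 [-0.8891, 0.0734, 0.0147, -0.1141]
1 [-0.8879, -0.0863, 0.0147, -0.1141]
2 [-0.8583, -0.2432, 0.0147, -0.1141]
3 [-0.8012, -0.3923, 0.0147, -0.1141]
4 [-0.7185, -0.5289, 0.0147, -0.1141]
```

```bash
cat > col.py <<'E'
from h import *
def meas(n,c,z=.028,N=6):
    im=np.mean([ctrl.get_image(n).astype(float) for _ in range(N)],0)
    u,v=c;o=(u-13,v-13);p=im[v-13:v+14,u-13:u+14];R,G,B=p[...,0],p[...,1],p[...,2]
    yel=np.clip((R+G)/2-B-12,0,None)*(G>.55*R); red=np.clip(R-np.maximum(G,B)*1.3-8,0,None)
    yy,xx=np.mgrid[:27,:27]
    k,l,st,ce=cv2.connectedComponentsWithStats((yel>0).astype(np.uint8),connectivity=8)
    ws=sorted([(yel[l==i].sum(),i) for i in range(1,k)])[::-1][:4]
    out=[((xx*yel)[l==i].sum()/w+o[0],(yy*yel)[l==i].sum()/w+o[1],w) for w,i in ws]
    print(n,"yellow",np.round(out,2).tolist(),"red",((xx*red).sum()/red.sum()+o[0]).round(2),((yy*red).sum()/red.sum()+o[1]).round(2),red.sum().round())
    return im
if __name__=="__main__":
    np.save("t3.npy",meas("top",(379,270)));np.save("s3.npy",meas("side",(368,262)))
E
python3 col.py
```

```text
top yellow [[383.95, 273.73, 267.5], [374.86, 264.16, 253.33], [374.67, 273.32, 92.17]] red 374.24 273.88 399.0
side yellow [[362.01, 259.33, 312.08], [373.87, 257.49, 249.83], [369.84, 263.5, 72.17]] red 370.2 263.55 375.0
```

Run:
```python
from h import *
A={"top":[(374.86,264.16),(383.95,273.73),(374.24,273.88)],"side":[(373.87,257.49),(362.01,259.33),(370.2,263.55)]}
for n,a in A.items():
    for zp in((.025,.028) if n=="side" else (.026,)):
        p=onplane(n,a[:2],zp);d=p[0]-p[1];m=p.mean(0);r=onplane(n,a[2:],.022)[0]-m
        print(n,"mid",m.round(4),"pins deg",np.degrees(np.arctan2(d[1],d[0]))%180,"len",np.linalg.norm(d),"red deg",np.degrees(np.arctan2(r[1],r[0])),np.linalg.norm(r[:2]))
# triangulate each pin
for i,j in((0,0),(1,1)):pass
def tri(a,b):
    o1,d1=ray("top",[a]);o2,d2=ray("side",[b]);M=np.c_[d1[0],-d2[0]];k=np.linalg.lstsq(M,o2-o1,rcond=None)[0]
    return (o1+k[0]*d1[0]+o2+k[1]*d2[0])/2
P=[tri(A["top"][0],A["side"][1]),tri(A["top"][1],A["side"][0])];print(np.round(P,4))
P=[tri(A["top"][0],A["side"][0]),tri(A["top"][1],A["side"][1])];print(np.round(P,4))
t=np.load("t3.npy").mean(-1);print(t[270:284,364:378].round().astype(int))
```

```text
top mid [ 0.5447 -0.2832  0.026 ] pins deg 44.708935393576134 len 0.028262411184765888 red deg 135.29407691495365 0.01498629868114973
side mid [ 0.5463 -0.2819  0.025 ] pins deg 43.020441209105115 len 0.02733338067907126 red deg 134.707758384197 0.014954926878019196
side mid [ 0.5447 -0.2783  0.028 ] pins deg 43.02044120910503 len 0.02719925853635329 red deg 141.96450278246806 0.011436713042409884
[[ 0.5557 -0.2732  0.0246]
 [ 0.536  -0.2932  0.0236]]
[[ 0.542  -0.2751  0.0368]
 [ 0.5493 -0.2904  0.0128]]
[[140 140 141 141 141 124  91 130 167 163 156 146 140 140]
 [140 141 140 141 141 124  91 131 168 165 159 147 138 139]
 [140 141 140 140 142 130  98 114 159 169 152 143 135 130]
 [140 140 140 140 142 141 113  92 142 159 124  99 128 132]
 [140 141 140 140 142 143 126  92  99 107  85 105 143 157]
 [141 141 141 140 142 143 121  77  62  76 109 150 168 164]
 [140 141 139 141 142 123  84  62  60  63 102 150 170 170]
 [140 140 141 141 142 112  64  60  58  62  72  91 128 153]
 [141 140 140 141 142 127  84  46  61 110 115  82  74  75]
 [140 140 140 141 142 143 126  92 110 143 144 140 129 118]
 [140 141 140 141 141 142 142 140 142 144 143 143 142 142]
 [140 141 141 140 140 141 141 142 142 141 141 141 141 141]
 [141 140 140 141 140 140 140 140 140 140 140 140 140 141]
 [141 141 141 140 140 141 141 140 141 140 141 140 140 140]]
```

Request:
{"op": "play_rows", "data": {
  "increments": [
    [[-0.89,0.073,0,0,0,-0.113,0.4],[-0.89,0.073,0,0,0,-0.113,0.4],[-0.89,0.073,0,0,0,-0.113,0.4],[-0.89,0.073,0,0,0,-0.113,0.4]]
  ]
}}

```text
time: 10.6
position: [0.5564, 0.074, 0.2968]
tool_rot: [-2.153, -2.287, -0.001]
ft_force: [0.0, 0.5, 0.1]
grip_width: 0.7
grip_force: 0.0
```

Request:
{"op": "play_rows", "data": {
  "increments": [
    [[-0.89,-0.086,0,0,0,-0.113,0.4],[-0.89,-0.086,0,0,0,-0.113,0.4],[-0.89,-0.086,0,0,0,-0.113,0.4],[-0.89,-0.086,0,0,0,-0.113,0.4]]
  ]
}}

```text
time: 11.0
position: [0.5536, -0.0136, 0.2967]
tool_rot: [-1.939, -2.471, -0.001]
ft_force: [-0.5, 0.1, 0.4]
grip_width: 0.701
grip_force: 0.0
```

Request:
{"op": "play_rows", "data": {
  "increments": [
    [[-0.86,-0.243,0,0,0,-0.113,0.4],[-0.86,-0.243,0,0,0,-0.113,0.4],[-0.86,-0.243,0,0,0,-0.113,0.4],[-0.86,-0.243,0,0,0,-0.113,0.4]]
  ]
}}

```text
time: 11.4
position: [0.5508, -0.102, 0.2966]
tool_rot: [-1.711, -2.634, -0.001]
ft_force: [0.7, 1.0, -0.5]
grip_width: 0.699
grip_force: 0.0
```

Request:
{"op": "play_rows", "data": {
  "increments": [
    [[-0.8,-0.392,0,0,0,-0.113,0.4],[-0.8,-0.392,0,0,0,-0.113,0.4],[-0.8,-0.392,0,0,0,-0.113,0.4],[-0.8,-0.392,0,0,0,-0.113,0.4]]
  ]
}}

```text
time: 11.8
position: [0.5478, -0.1905, 0.2964]
tool_rot: [-1.47, -2.776, -0.002]
ft_force: [-0.4, 1.1, 0.4]
grip_width: 0.7
grip_force: 0.0
```

Request:
{"op": "play_rows", "data": {
  "increments": [
    [[-0.72,-0.53,0,0,0,-0.113,0.4],[-0.72,-0.53,0,0,0,-0.113,0.4],[-0.72,-0.53,0,0,0,-0.113,0.4],[-0.72,-0.53,0,0,0,-0.113,0.4],[-0.72,-0.53,0,0,0,-0.113,0.4]]
  ]
}}

```text
time: 12.3
position: [0.5452, -0.2782, 0.2963]
tool_rot: [-1.213, -2.897, -0.003]
ft_force: [0.0, -0.4, 0.1]
grip_width: 0.703
grip_force: 0.0
```

```bash
python3 -c "
from h import *
show()
plan([.5453,-.2825,.072],44.3,1)"
```

```text
t 12.30 p [ 0.5452 -0.2782  0.2963] psi 44.56 tilt 0.13 width mm 61.20 gf 0.0 F tool x -0.33 y -0.30 worldz 0.14 tq [-0.02  0.03  0.01] j7 1.32
now [ 0.5452 -0.2782  0.2963] psi 44.56 tilt 0.13 t 12.30 f [ 0.02 -0.45  0.14] tq [-0.02  0.03  0.01] w 0.7034 gf 0.0 j7 1.32
0 [-0.032, -0.0295, 2.2428, 0.0029]
```

Request:
{"op": "play_rows", "data": {
  "increments": [
    [[-0.032,-0.03,0.4,0,0,0.003,0.4],[-0.032,-0.03,0.8,0,0,0.003,0.4],[-0.032,-0.03,1.0,0,0,0.003,0.4]]
  ]
}}

```text
time: 12.6
position: [0.5436, -0.282, 0.1932]
tool_rot: [-1.219, -2.89, -0.003]
ft_force: [0.5, 0.0, -0.4]
grip_width: 0.703
grip_force: 0.0
```

Request:
{"op": "play_rows", "data": {
  "increments": [
    [[0,0,0.4,0,0,0,0.4],[0,0,0.8,0,0,0,0.4],[0,0,0.9,0,0,0,0.4],[0,0,0.9,0,0,0,0.4],[0,0,0.9,0,0,0,0.4]]
  ]
}}

```text
time: 13.1
position: [0.5452, -0.2858, 0.1085]
tool_rot: [1.223, 2.891, 0.001]
ft_force: [0.4, 0.2, 1.0]
grip_width: 0.7
grip_force: 0.0
```

Run:
```python
from h import *
show()
plan([.5453,-.2825,.0725],44.3,1)
s=ctrl.get_image("side");t=ctrl.get_image("top")
cv2.imwrite("pics/pre.png",np.hstack([crop(t,380,262,66,66,6),crop(s,368,255,66,66,6)]))
```

```text
t 13.10 p [ 0.5452 -0.2858  0.1085] psi 44.12 tilt 0.15 width mm 60.88 gf 0.0 F tool x -0.14 y 0.45 worldz 1.03 tq [-0.05 -0.04 -0.01] j7 1.41
now [ 0.5452 -0.2858  0.1085] psi 44.12 tilt 0.15 t 13.10 f [0.42 0.21 1.03] tq [-0.05 -0.04 -0.01] w 0.6998 gf 0.0 j7 1.41
0 [0.0227, 0.0235, 0.3604, -0.002]
```

View pics/pre.png

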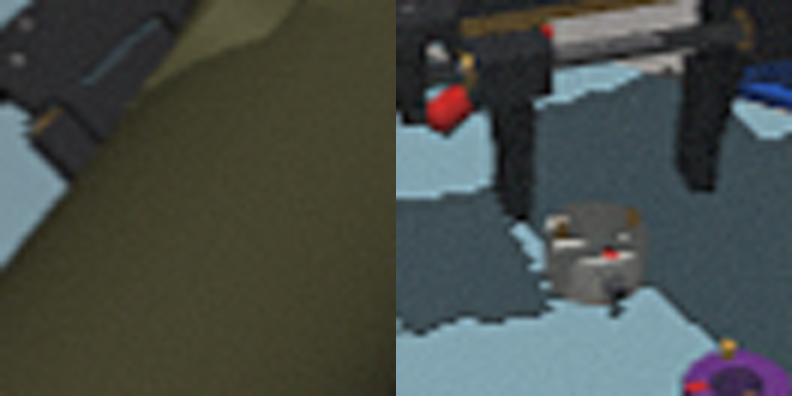

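The side view (right half) shows the silver collar at (600,255) between the two finger tips at (515,210) and (700,185). The arm hides the top view. Descending and gripping.

Request:
{"op": "play_rows", "data": {
  "increments": [
    [[0.022,0.023,0.12,0,0,0,0.4],[0.022,0.023,0.22,0,0,0,0.4],[0.022,0.023,0.3,0,0,0,0.4],[0.022,0.023,0.34,0,0,0,0.4],[0.022,0.023,0.355,0,0,0,0.4],[0.022,0.023,0.355,0,0,0,0.4]]
  ]
}}

```text
time: 13.8
position: [0.5437, -0.2832, 0.0709]
tool_rot: [-1.227, -2.892, 0.0]
ft_force: [-0.3, 0.0, 0.2]
grip_width: 0.701
grip_force: 0.0
```

```bash
python3 -c "
from h import *
show()
plan([.5453,-.2825,.0725],44.3,1)"
```

```text
t 13.80 p [ 0.5437 -0.2832  0.0709] psi 44.03 tilt 0.03 width mm 60.95 gf 0.0 F tool x 0.22 y -0.20 worldz 0.17 tq [-0.04 -0.02 -0.03] j7 1.42
now [ 0.5437 -0.2832  0.0709] psi 44.03 tilt 0.03 t 13.80 f [-0.3   0.02  0.17] tq [-0.04 -0.02 -0.03] w 0.7005 gf 0.0 j7 1.42
0 [-0.0067, 0.0165, -0.0156, -0.003]
```

Request:
{"op": "play_rows", "data": {
  "increments": [
    [[-0.006,0.016,-0.012,0,0,-0.003,0.4],[-0.006,0.016,-0.012,0,0,-0.003,0.1],[-0.006,0.016,-0.012,0,0,-0.003,0.0],[-0.006,0.016,-0.012,0,0,-0.003,-0.1],[-0.006,0.016,-0.012,0,0,-0.003,-0.2],[-0.006,0.016,-0.012,0,0,-0.003,-0.3],[-0.006,0.016,-0.012,0,0,-0.003,-0.3],[-0.006,0.016,-0.012,0,0,-0.003,-0.3]]
  ],
  "squeeze": 8
}}

```text
time: 14.6
position: [0.5454, -0.2824, 0.0725]
tool_rot: [-1.22, -2.895, -0.0]
ft_force: [0.1, 0.3, 1.3]
grip_width: 0.42
grip_force: 8.0
```

Request:
{"op": "play_rows", "data": {
  "increments": [
    [[0,0,0,0,0,0,-1],[0,0,0,0,0,0,-1],[0,0,0,0,0,0,-1]]
  ],
  "squeeze": 25
}}

```text
time: 14.9
position: [0.5454, -0.2824, 0.0725]
tool_rot: [-1.22, -2.895, -0.0]
ft_force: [-1.0, -0.4, 1.3]
grip_width: 0.417
grip_force: 25.0
```

```bash
python3 -c "
from h import *
show()"
```

```text
t 14.90 p [ 0.5454 -0.2824  0.0725] psi 44.31 tilt 0.01 width mm 36.27 gf 25.0 F tool x 0.39 y -1.00 worldz 1.32 tq [-0.02  0.08  0.  ] j7 1.42
```

Request:
{"op": "play_rows", "data": {
  "increments": [
    [[0,0,-0.1,0,0,0,-1],[0,0,-0.3,0,0,0,-1],[0,0,-0.6,0,0,0,-1],[0,0,-1.0,0,0,0,-1],[0,0,-1.0,0,0,0,-1]]
  ]
}}

```text
time: 15.4
position: [0.5482, -0.2843, 0.1788]
tool_rot: [1.216, 2.885, 0.001]
ft_force: [0.5, -0.4, -1.2]
grip_width: 0.416
grip_force: 25.0
```

Run:
```python
from h import *
show()
s=ctrl.get_state();c=proj("side",[s["position"]-[0,0,.06]])[0];ct=proj("top",[s["position"]-[0,0,.06]])[0]
print(c,ct)
i=ctrl.get_image("side");t=ctrl.get_image("top");np.save("s4.npy",i)
cv2.imwrite("pics/held.png",np.hstack([crop(i,*c,50,50,12),crop(t,*ct,16,50,12)]))
```

```text
t 15.40 p [ 0.5482 -0.2843  0.1788] psi 44.28 tilt 0.61 width mm 36.18 gf 25.0 F tool x -0.62 y 0.07 worldz -1.21 tq [-0.06 -0.03 -0.  ] j7 1.37
[369.85011088 221.92472013] [386.2033116  260.78587825]
```

View pics/held.png

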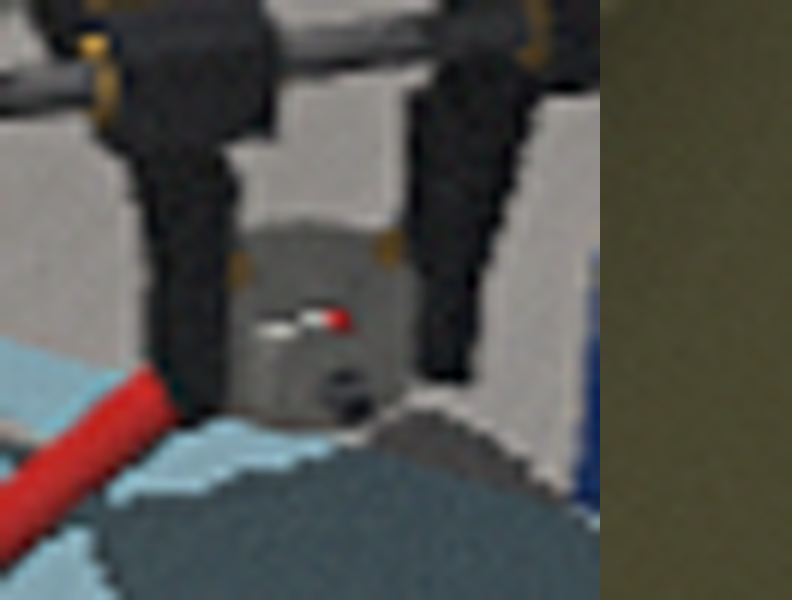

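The collar is held level with pins up. The pins are next to the fingers at (240,268) and (390,245), and the screw, at (350,390), faces the camera. I'll check its angle and plan the carry.

Run:
```python
from h import *
s=np.load("s4.npy").astype(float);R,G,B=s[210:226,356:384].transpose(2,0,1)
yel=np.clip((R+G)/2-B-10,0,None)*(G>.55*R);yy,xx=np.mgrid[210:226,356:384]
k,l,st,ce=cv2.connectedComponentsWithStats((yel>0).astype(np.uint8));ws=sorted([(yel[l==i].sum(),i) for i in range(1,k)])[::-1][:3]
q=[((xx*yel)[l==i].sum()/w,(yy*yel)[l==i].sum()/w) for w,i in ws];print(np.round(q,2).tolist(),ws)
q=sorted(q)[:1]+sorted(q)[-1:]
p=onplane("side",q,.1788-.0725+.025);d=p[0]-p[1];print(p.mean(0),np.degrees(np.arctan2(d[1],d[0]))%180,np.linalg.norm(d))
show()
# raise + carry: screw (tool +x or -x?) ; target psi = 44.3-141.2
plan([.561,.164,.300],-96.7,5)
```

```text
[[375.96, 216.25], [363.45, 218.02], [371.0, 223.0]] [(np.float64(165.5), 1), (np.float64(102.5), 2), (np.float64(8.0), 4)]
[ 0.54856121 -0.28302901  0.1313    ] 43.3759473046897 0.027160375999952493
t 15.50 p [ 0.5459 -0.2825  0.1738] psi 44.31 tilt 0.15 width mm 35.89 gf 25.0 F tool x 0.01 y 0.06 worldz -1.67 tq [ 0.01  0.05 -0.03] j7 1.37
now [ 0.5459 -0.2825  0.1738] psi 44.31 tilt 0.15 t 15.50 f [ 0.04  0.05 -1.67] tq [ 0.01  0.05 -0.03] w 0.4125 gf 25.0 j7 1.37
0 [0.618, 0.6455, -0.2524, 0.3134]
1 [0.8497, 0.2768, -0.2524, 0.3134]
2 [0.8796, -0.1576, -0.2524, 0.3134]
3 [0.7007, -0.5546, -0.2524, 0.3134]
4 [0.3554, -0.8199, -0.2524, 0.3134]
```

Request:
{"op": "play_rows", "data": {
  "increments": [
    [[0.62,0.645,-0.42,0,0,0.313,-1],[0.62,0.645,-0.42,0,0,0.313,-1],[0.62,0.645,-0.42,0,0,0.313,-1],[0.62,0.645,-0.42,0,0,0.313,-1],[0.62,0.645,-0.42,0,0,0.313,-1]]
  ]
}}

```text
time: 16.0
position: [0.5476, -0.1919, 0.2131]
tool_rot: [-1.885, -2.511, 0.002]
ft_force: [0.3, 0.2, -0.9]
grip_width: 0.421
grip_force: 25.0
```

Request:
{"op": "play_rows", "data": {
  "increments": [
    [[0.85,0.277,-0.42,0,0,0.313,-1],[0.85,0.277,-0.42,0,0,0.313,-1],[0.85,0.277,-0.42,0,0,0.313,-1],[0.85,0.277,-0.42,0,0,0.313,-1],[0.85,0.277,-0.42,0,0,0.313,-1]]
  ]
}}

```text
time: 16.5
position: [0.5507, -0.1034, 0.2555]
tool_rot: [-2.439, -1.978, 0.002]
ft_force: [-1.3, -1.2, -1.0]
grip_width: 0.413
grip_force: 25.0
```

Request:
{"op": "play_rows", "data": {
  "increments": [
    [[0.88,-0.158,-0.42,0,0,0.313,-1],[0.88,-0.158,-0.42,0,0,0.313,-1],[0.88,-0.158,-0.42,0,0,0.313,-1],[0.88,-0.158,-0.42,0,0,0.313,-1],[0.88,-0.158,-0.42,0,0,0.313,-1]]
  ]
}}

```text
time: 17.0
position: [0.5538, -0.0146, 0.2977]
tool_rot: [2.848, 1.326, -0.002]
ft_force: [-0.0, -1.0, -2.3]
grip_width: 0.416
grip_force: 25.0
```

```bash
python3 -c "
from h import *
show()
plan([.561,.164,.300],-96.7,2)"
```

```text
t 17.00 p [ 0.5538 -0.0146  0.2977] psi -40.07 tilt 0.09 width mm 36.18 gf 25.0 F tool x -0.79 y 0.63 worldz -2.27 tq [-0.16  0.03  0.  ] j7 -0.66
now [ 0.5538 -0.0146  0.2977] psi -40.07 tilt 0.09 t 17.00 f [-0.03 -1.01 -2.27] tq [-0.16  0.03  0.  ] w 0.4159 gf 25.0 j7 -0.66
0 [0.7067, -0.5474, -0.0116, 0.3146]
1 [0.3625, -0.8171, -0.0116, 0.3146]
```

Request:
{"op": "play_rows", "data": {
  "increments": [
    [[0.705,-0.547,0,0,0,0.314,-1],[0.705,-0.547,0,0,0,0.314,-1],[0.705,-0.547,0,0,0,0.314,-1],[0.705,-0.547,0,0,0,0.314,-1],[0.705,-0.547,0,0,0,0.314,-1]]
  ]
}}

```text
time: 17.5
position: [0.5576, 0.0739, 0.2976]
tool_rot: [3.085, 0.59, -0.003]
ft_force: [0.4, 0.1, -1.1]
grip_width: 0.415
grip_force: 25.0
```

Request:
{"op": "play_rows", "data": {
  "increments": [
    [[0.36,-0.817,0,0,0,0.314,-1],[0.36,-0.817,0,0,0,0.314,-1],[0.36,-0.817,0,0,0,0.314,-1],[0.36,-0.817,0,0,0,0.314,-1],[0.36,-0.817,0,0,0,0.314,-1],[0.36,-0.817,0,0,0,0.314,-1],[0.36,-0.817,0,0,0,0.314,-1]]
  ]
}}

```text
time: 18.2
position: [0.5614, 0.1633, 0.2983]
tool_rot: [-3.136, 0.183, 0.0]
ft_force: [0.4, 0.0, -0.2]
grip_width: 0.415
grip_force: 25.0
```

```bash
python3 -c "
from h import *
show()
plan([.561,.164,.265],-96.7,1)"
```

```text
t 18.20 p [0.5614 0.1633 0.2983] psi -96.67 tilt 0.01 width mm 36.07 gf 25.0 F tool x 0.42 y -0.08 worldz -0.21 tq [-0.    0.19 -0.  ] j7 -1.93
now [0.5614 0.1633 0.2983] psi -96.67 tilt 0.01 t 18.20 f [ 0.42  0.03 -0.21] tq [-0.    0.19 -0.  ] w 0.4146 gf 25.0 j7 -1.93
0 [-0.0048, -0.0066, 0.3334, 0.0003]
```

Request:
{"op": "play_rows", "data": {
  "increments": [
    [[-0.005,-0.007,0.1,0,0,0,-1],[-0.005,-0.007,0.2,0,0,0,-1],[-0.005,-0.007,0.28,0,0,0,-1],[-0.005,-0.007,0.33,0,0,0,-1],[-0.005,-0.007,0.33,0,0,0,-1],[-0.005,-0.007,0.33,0,0,0,-1]]
  ]
}}

```text
time: 18.8
position: [0.5609, 0.1649, 0.2655]
tool_rot: [3.136, -0.184, 0.0]
ft_force: [-0.6, 0.5, -1.2]
grip_width: 0.417
grip_force: 25.0
```

Run:
```python
from h import *
show()
i=ctrl.get_image("side");np.save("s5.npy",i)
plan([.561,.164,.2235],-96.7,1)
cv2.imwrite("pics/abv.png",crop(i,222,340,60,60,10))
```

```text
t 18.80 p [0.5609 0.1649 0.2655] psi -96.71 tilt 0.01 width mm 36.31 gf 25.0 F tool x -0.63 y -0.44 worldz -1.16 tq [-0.04  0.17  0.03] j7 -1.92
now [0.5611 0.1649 0.2658] psi -96.72 tilt 0.04 t 18.85 f [-0.41 -1.01 -1.23] tq [-0.06  0.15  0.03] w 0.4141 gf 25.0 j7 -1.92
0 [0.0001, 0.0092, 0.4228, -0.0002]
```

View pics/abv.png

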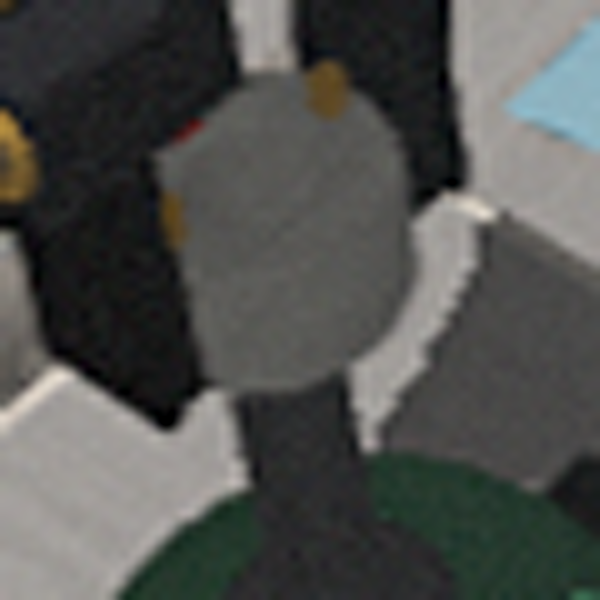

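The collar sits over the shaft: its lower edge is centred near (295,385) and the shaft is centred near (300,400). The red mark at (190,130) is on the panel side. Easing it down.

Request:
{"op": "play_rows", "data": {
  "increments": [
    [[0,0.008,0.03,0,0,0,-1],[0,0.008,0.05,0,0,0,-1],[0,0.008,0.07,0,0,0,-1],[0,0.008,0.09,0,0,0,-1],[0,0.008,0.11,0,0,0,-1],[0,0.008,0.12,0,0,0,-1],[0,0.008,0.12,0,0,0,-1]]
  ]
}}

```text
time: 19.55
position: [0.561, 0.1644, 0.2535]
tool_rot: [-3.136, 0.184, -0.001]
ft_force: [0.8, 0.6, -1.7]
grip_width: 0.417
grip_force: 25.0
```

```bash
python3 -c "
from h import *
show()"
```

```text
t 19.55 p [0.561  0.1644 0.2535] psi -96.71 tilt 0.05 width mm 36.24 gf 25.0 F tool x 0.73 y -0.66 worldz -1.70 tq [ 0.13 -0.13 -0.  ] j7 -1.92
```

Request:
{"op": "play_rows", "data": {
  "increments": [
    [[0,0.002,0.03,0,0,0,-1],[0,0.002,0.06,0,0,0,-1],[0,0.002,0.09,0,0,0,-1],[0,0.002,0.12,0,0,0,-1],[0,0.002,0.15,0,0,0,-1],[0,0.002,0.15,0,0,0,-1]]
  ]
}}

```text
time: 20.15
position: [0.5611, 0.1643, 0.2382]
tool_rot: [-3.136, 0.184, -0.002]
ft_force: [4.0, 3.0, -2.1]
grip_width: 0.418
grip_force: 25.0
```

```bash
python3 -c "
from h import *
show()"
```

```text
t 20.15 p [0.5611 0.1643 0.2382] psi -96.71 tilt 0.08 width mm 36.40 gf 25.0 F tool x 3.62 y -3.40 worldz -2.14 tq [ 0.59 -0.84  0.03] j7 -1.91
```

Request:
{"op": "play_rows", "data": {
  "increments": [
    [[0.008,-0.008,0.0,0,0,0,-1],[0.008,-0.008,0.03,0,0,0,-1],[0.008,-0.008,0.06,0,0,0,-1],[0.008,-0.008,0.09,0,0,0,-1],[0.008,-0.008,0.12,0,0,0,-1],[0.008,-0.008,0.147,0,0,0,-1],[0.008,-0.008,0.147,0,0,0,-1],[0.008,-0.008,0.147,0,0,0,-1]]
  ]
}}

```text
time: 20.95
position: [0.5614, 0.1645, 0.2233]
tool_rot: [3.136, -0.184, -0.001]
ft_force: [1.5, 0.8, -1.8]
grip_width: 0.411
grip_force: 25.0
```

```bash
python3 -c "
from h import *
show()"
```

```text
t 20.95 p [0.5614 0.1645 0.2233] psi -96.72 tilt 0.05 width mm 35.76 gf 25.0 F tool x 1.40 y -0.94 worldz -1.85 tq [ 0.24 -0.17 -0.01] j7 -1.90
```

Request:
{"op": "play_rows", "data": {
  "increments": [
    [[0.004,-0.003,0,0,0,0,-1],[0.004,-0.003,0,0,0,0,-1],[0.004,-0.003,0,0,0,0,-1],[0.004,-0.003,0,0,0,0,-1],[0.004,-0.003,0,0,0,0,-1]]
  ]
}}

```text
time: 21.45
position: [0.562, 0.1647, 0.2238]
tool_rot: [3.136, -0.184, -0.0]
ft_force: [-0.1, -1.6, -0.8]
grip_width: 0.412
grip_force: 25.0
```

Run:
```python
from h import *
show()
a=np.radians(-6.7);ex=np.array([np.cos(a),np.sin(a),0]);ey=np.array([-ex[1],ex[0],0]);c=np.array([.561,.164,0])
for sg in(1,-1): print("exp pin side",proj("side",[c+ey*.014*sg+[0,0,.151+.025]])[0].round(1))
print("exp tip",proj("side",[c+[0,0,.186]])[0].round(1),"exp red",proj("side",[c+ex*.014+[0,0,.173]])[0].round(1),"exp bottom",proj("side",[c+[0,0,.151]])[0].round(1),"screw",proj("side",[c+ex*.0255+[0,0,.162]])[0].round(1))
i=np.mean([ctrl.get_image("side").astype(float) for _ in range(4)],0)
j=np.clip(i*1.6,0,255).astype(np.uint8);u,v=192,318
cv2.imwrite("pics/end.png",crop(j,222,348,60,60,10));print("crop origin",222-30,348-30)
show()
```

```text
t 21.45 p [0.562  0.1647 0.2238] psi -96.73 tilt 0.01 width mm 35.85 gf 25.0 F tool x 0.12 y 1.57 worldz -0.76 tq [-0.06  0.14 -0.03] j7 -1.90
exp pin side [212.6 352. ]
exp pin side [228.2 338.9]
exp tip [219.4 340.2] exp red [213.6 342.2] exp bottom [223.1 357.8] screw [209.1 343.9]
crop origin 192 318
t 21.65 p [0.5621 0.1648 0.2238] psi -96.72 tilt 0.00 width mm 36.32 gf 25.0 F tool x -0.35 y 0.12 worldz -0.58 tq [ 0.02  0.1  -0.02] j7 -1.90
```

View pics/end.png

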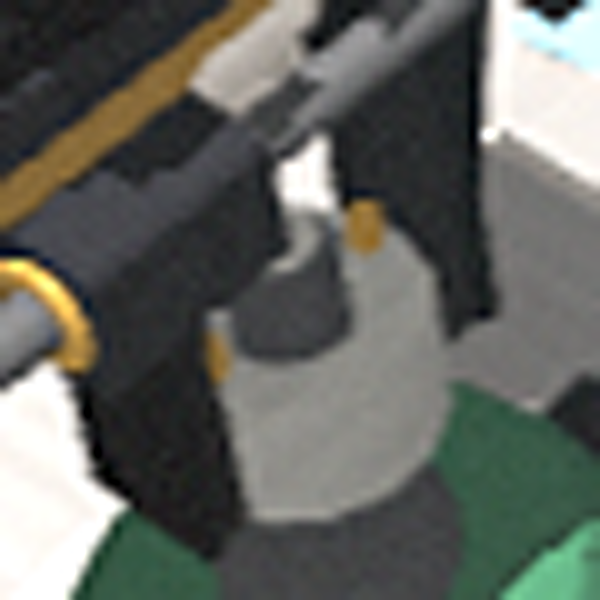

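The collar is on the spindle with its pins at (217,357) and (365,227) in the crop, i.e. image (213,353) and (228,340). That matches the predicted (212.6,352) and (228.2,338.9) within about a pixel, and the contact forces are close to zero. Handing in.

```bash
python3 -c "
from h import *
show();print(ctrl.close_job())"
```

```text
t 21.65 p [0.5621 0.1648 0.2238] psi -96.72 tilt 0.00 width mm 36.32 gf 25.0 F tool x -0.35 y 0.12 worldz -0.58 tq [ 0.02  0.1  -0.02] j7 -1.90
the job is handed in; nothing more can be done
None
```

I handed the job in at 21.65 s: the spindle flat is turned to the panel and the collar is held pins-up on the spindle, its screw towards the panel and level with the middle of the flat; the flat was out of camera view after the turn, so its direction rests on the grip and tool angle.

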